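# Check the spring return of the layout laser's tilt plate

### The arm

A 7-joint arm with a two-finger parallel gripper is mounted at the origin on the work surface. World frame = base frame: x ahead of the robot, y to its left, z up, the work surface at z = 0. Lengths are in m, angles in rad, forces in N, time in s.
With the tool pointing down it reaches from about 0.4 to 0.85 m from the base axis. Payload 4.5 kg.
Tool frame: the origin (TCP) lies on the centre line of the jaws, within the pads' length; the fingertips stand r.tips_ahead ahead of it and the grasp point (between the pads) is the TCP (r.tips_ahead is the distance from the TCP to the fingertips, in m); z points along the fingers, y is the direction in which the jaws open and shut (so a half turn about z gives the same grasp; the last joint's range is limited). The gripper opens to 88 mm and grips with 3 to 60 N. Pads are 18 mm wide; open, the fingers measure 123 mm over their backs; the gripper's body (75 mm by 187 mm) begins 45 mm behind the grasp point.
Start: joints at [-1.197, 0.689, -0.195, 1.565, 0.157, 0.902, -0.215], TCP at [0.208, 0.589, 0.258] pointing down, gripper open.
Joint ranges: [-3.01, 3.01], [-0.46, 2.08], [-1.47, 1.51], [0.13, 2.56], [-1, 4.14], [0.04, 2.09], [-2.66, 2.66]. Speed limits (rad/s): [2.57, 2.57, 3.14, 3.14, 3.14, 3.14, 3.14].

### API

Orientations are given as a unit quaternion [x, y, z, w].
In Python, from plant import r gives the robot as it stands.
- The arm moves only by the shell command python3 -m inch 'ROWS' [FORCE]. ROWS is JSON, a list of rows, each a list of 5 numbers: the shift along the world's x, y, z in units of 25 mm (1.0 is 25 mm), then the turn about the world's z in units of 6 degrees (1.0 is 6 degrees), then the finger opening in mm, from 0 to 88.1. A call has 1 to 5 rows; each row shifts and turns the commanded pose from where the row before left it; what a row does not reach is not made up. A row lasts 1/10 s, in which the tool goes at most 50 mm and 8.59 degrees, less where a joint would pass 70% of its speed; a pose out of reach is approached as far as the arm can. A call is refused whole if a number of a shift passes 1 or a number of a turn 1, either way. A call with a gripper value outside its range is refused whole. The fingers move at their own pace and stop on an object; FORCE is the grip in N (left out, the last holds). Time passes only in rows, so rows that do not move let the fingers close. It gives the time, the measured TCP pose, the force and the opening at its end, in the units of the state.
- r.get_state(): the state, without advancing time (a new reading comes with each control period).
- r.snapshot(name): name is "scene" or "top" or "wrist"; returns a dict with "pixels" (400x640x3 uint8, red, green, blue), "range_z" (400x640 float32, m along the optical axis (not along the pixel's ray), 0 where there is no reading), "K" (3x3 intrinsics, pixels), "position" and "attitude" of the camera in the world. Camera axes: x right, y up, looking along -z (the intrinsics and any distortion apply to the point x, -y, -z); pixel columns grow to the right and rows downward; lengths in m; the calibration is good to about 2 mm. A picture is of the moment at which its call begins.
- r.finish_job(): hands the job in, once; it reports no verdict.
The state is a dict: "clock": time; "q": joint angles; "qd": joint speeds; "joint_torque": joint torques, N m; "tool_pos": TCP position; "eef_rot": TCP orientation; "contact_force": force on the tool from outside, world axes, zero at the start; "moment": the same for the moment, N m; "opening": opening from 0.0 (shut) to 1.0 (fully open).
Only numpy, scipy, OpenCV 4.12 (cv2) and the standard library are available. Lean on these libraries where they do the work, as an engineer would, in place of code of your own. Each camera call takes 0.05 s, during which the arm holds its last target. There are 200 camera calls.

### The job

Check that the sprung mount of the layout laser gives and comes back: with a fingertip, press down the tab on the tilt plate's sprung corner (the one with the pointer) until the pointer is level with the tooth of the brass index clip on the upright scale, without running clearly past it, and keep it there for a second. Then ease the corner up slowly, so that it does not snap back, until the plate is at rest again, and take the hand away. Grip and lift nothing, and leave the clip, the other corner and the things lying around as they are.

Things in the scene. Friction and masses are not known exactly. Their poses are not given: they have to be found in the camera images.
- mount: layout laser's mount, screwed to the bench: dark steel base 210 x 190 x 12 mm with a 62 mm wide tongue running 144 mm on towards -y (centred on x = +70 mm). Above it the sprung tilt plate with a laser tube along y, nose to -y (top 97 mm above the table, 80 mm or more beside the tab's centre). Origin on the table under the centre of the 210 x 190 part; z up; x, y turn with the mount
- press_tab: aluminium press tab, 50 (x) x 64 (y) x 10 mm, on the plate's sprung corner, over the tongue; carries the pointer. Origin at the centre of its top face, at rest 70 mm to +x, 93 mm to -y of the mount's origin and 50 mm above the table; z out of the face. A brass nut (20 mm wide, 11 mm above the plate) stands 68 mm from it towards +y; the pointer starts 31 mm from it towards -y
- tilt_plate: the sprung plate with laser, tab and pointer, about 0.72 kg. Origin on its ball pivot, 153 mm to +y of the tab's centre and 5 mm below the tab's top face
- dip (a joint): how far the tab's corner is pressed down, rad: the plate turns about a level line along the mount's x through the pivot, 153 mm from the tab's centre, 242 mm from the pointer's end (which sinks 1.58 times as far as the tab's centre). 0 = up at rest on its stop, 0.13 = bottomed. The spring needs about 3 N at the tab's centre to start, 8 N at 0.09 rad, and returns it to 0
- side (a joint): how far the plate's other sprung corner (-x, +y, with its own brass nut) is pressed down, rad, 0 at rest; it stays 0 when the tab is pressed near its middle line
- pointer (a point): free end of the steel pointer blade (4 mm high, 2.5 mm thick there) that sticks out of the tab towards -y; 45 mm above the table at rest; it sinks with the tab in front of the upright scale
- index_tip (a point): tip of the tooth of the index clip, a brass clip (9 mm high) on the upright aluminium scale plate (55 mm wide, top 74 mm above the table) beyond the pointer; the tooth (4 mm high) points at the pointer from 3 mm away. It stands 9 to 23 mm below the pointer's rest height, different each time; pointer and index are level when the two tips are at one height
- stick_a: loose pale wooden mosaic stick, 60 x 18 x 12 mm, lying beside the press tab; origin at its underside's centre, x along it
- stick_b: loose dark wooden mosaic stick, 60 x 18 x 12 mm, lying on the other side of the press tab; origin at its underside's centre, x along it
- spare_nut: loose brass thumb nut standing on its 28 mm wide head beside the mount, 36 mm tall; origin at its underside's centre
- glue: white glue bottle, 54 mm wide, 150 mm tall, standing; origin at its underside's centre
- hammer: hammer lying on the table; origin on the underside
- screwdriver: screwdriver lying on the table; origin on the underside
- cup: white cup, 72 mm wide, 85 mm tall, standing; origin at its underside's centre

How it is judged:
By the outcome, as a careful person would: the job done as asked, in the order asked, and still so for the second after the job is handed in, with the robot touching nothing.
It also fails if it takes over 45 s, if anything falls off the work surface, if the arm or the gripper's body presses on something with over 40 N, if the wrist force passes 120 N, or if a joint passes its speed limit or range.

## Working session

There is one attempt and no reset: what is moved stays moved. The work goes in short steps, Python scripts to look and compute and a shell command to move; the robot and the scene stay as the last step left them, time stands still between calls to the robot, and variables do not carry over. Pictures are saved under pics/ and viewed, about 8 in all and at most 12, crops included, and the job is handed in when it is done.

```bash
ls; mkdir -p pics; cat > h.py <<'E'
import numpy as np, cv2
from scipy.spatial.transform import Rotation as R
from plant import r
def snap(n,f):
    s=r.snapshot(n); np.savez(f'pics/{f}.npz',**s)
    cv2.imwrite(f'pics/{f}.png',s['pixels'][:,:,::-1]); return s
def load(f): return dict(np.load(f'pics/{f}.npz',allow_pickle=True))
def rot(a):
    a=np.array(a); return a if a.shape==(3,3) else R.from_quat(a).as_matrix()
def pt(s,u,v,z=None):
    K=s['K']; d=np.array([(u-K[0,2])/K[0,0],-(v-K[1,2])/K[1,1],-1.]); d=rot(s['attitude'])@d
    t=s['range_z'][int(v),int(u)] if z is None else (z-s['position'][2])/d[2]
    return s['position']+t*d
E
python3 - <<'E'
from h import *
for n in('scene','top'):
    s=snap(n,n+'0'); print(n,s['K'].tolist(),s['position'],s['attitude'],[k for k in s])
print(r.get_state(), r.tips_ahead)
a=cv2.imread('pics/scene0.png');b=cv2.imread('pics/top0.png')
E
```

```text
pics
scene [[470.11880694609766, 0.0, 313.57329916301245], [0.0, 470.11880694609766, 201.38396953063312], [0.0, 0.0, 1.0]] [1.01664518 0.67361381 0.82794211] [0.13640007 0.34520767 0.86792297 0.33005514] ['pixels', 'range_z', 'K', 'position', 'attitude']
top [[464.8252113740196, 0.0, 314.0909916159992], [0.0, 464.8252113740196, 198.9126174357224], [0.0, 0.0, 1.0]] [0.32632875 0.09576096 1.38730706] [-0.05773681  0.05646698  0.71441291 -0.6950483 ] ['pixels', 'range_z', 'K', 'position', 'attitude']
{'clock': 0.1, 'q': array([-1.19719684,  0.68990367, -0.19454684,  1.56620187,  0.1573159 ,
        0.90252538, -0.21508854]), 'qd': array([-0.00072536, -0.00180612,  0.00036909, -0.00102148, -0.00081971,
       -0.00049875,  0.00015648]), 'joint_torque': array([-2.95508908e-03, -5.28500962e+01, -1.27171598e+00, -1.53837723e+01,
       -5.26025647e-02,  1.99631264e-03,  5.19450100e-05]), 'tool_pos': array([0.20816564, 0.58875693, 0.25699885]), 'eef_rot': array([ 1.69027500e-01,  9.85610992e-01, -8.17972739e-04, -8.08812481e-05]), 'contact_force': array([-0.49199493,  0.92435741,  0.24412259]), 'moment': array([-0.02042314, -0.00884733, -0.03203065]), 'opening': 1.0012851415009112} 0.019
```

View pics/scene0.png

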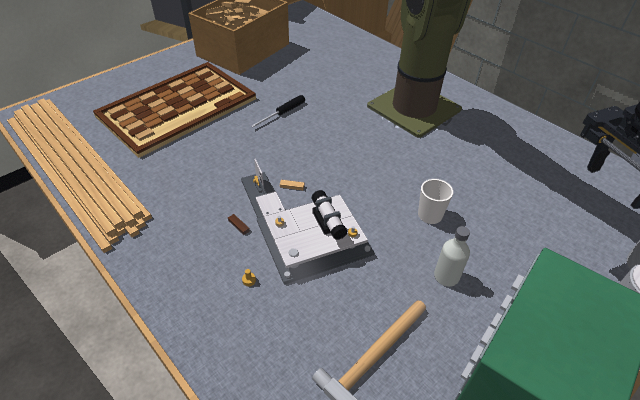

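View pics/top0.png

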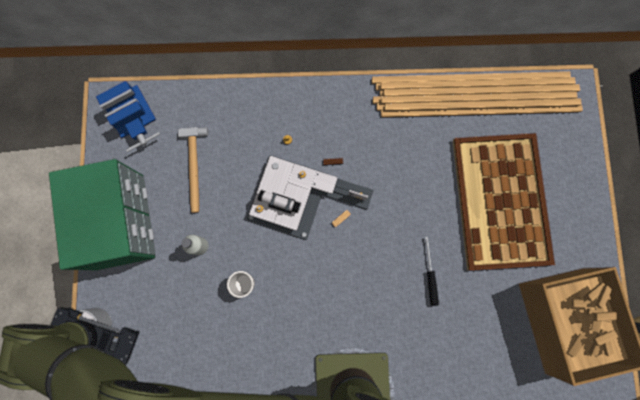

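The mount sits at about (285,195) in the top view. Its tongue and tab point image-right (world −y), with the tab near (322,182) and the clip near (357,195). In the scene view the tab is at about (270,203) and the clip at (258,180).

```bash
python3 - <<'E'
from h import *
s=load('top0')
a=s['pixels'][140:250,240:385,::-1]; b=load('scene0')['pixels'][150:290,225:385,::-1]
a=cv2.resize(a,None,fx=5,fy=5,interpolation=cv2.INTER_CUBIC);cv2.imwrite('pics/c1.png',a)
# plate+tab white mask
for u,v,z in[(322,182,.05),(357,195,.074),(285,195,.05),(373,197,.012)]: print(pt(s,u,v,z).round(3),pt(s,u,v).round(3))
E
```

```text
[0.594 0.071 0.05 ] [0.595 0.071 0.046]
[ 0.548 -0.028  0.074] [ 0.554 -0.031  0.044]
[0.558 0.18  0.05 ] [0.559 0.18  0.045]
[ 0.552 -0.082  0.012] [ 0.554 -0.083 -0.003]
```

View pics/c1.png

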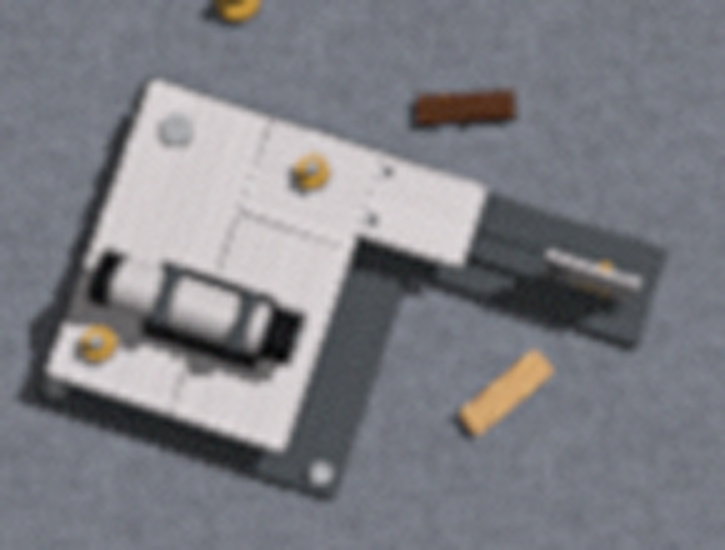

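The crop shows the tab's end edge centred at about (477,225), the nut at (311,172) and the scale plate from (548,253) to (640,283), so the mount is yawed about −18°. The jaw is already nearly aligned with mount y. I'll move closer with the fingers shut.

```bash
python3 - <<'E'
from h import *
s=load('top0')
P=lambda x,y,z:pt(s,240+(x+.5)/5-.5,140+(y+.5)/5-.5,z)
n=P(311,172,.063);e=P(477,225,.05);d=(e-n)[:2];L=np.hypot(*d);print(n,e,L)
print('yaw',np.degrees(np.arctan2(-(-d[0]),-d[1])),'tab',e[:2]-d/L*.032)
E
python3 -m inch '[[0.74,-1,0,0,0],[0.74,-1,0,0,0],[0.74,-1,0,0,0],[0.74,-1,0,0,0],[0.74,-1,0,0,0]]' 20
python3 -m inch '[[0.74,-1,0,0,0],[0.74,-1,0,0,0],[0.74,-1,0,0,0],[0.74,-1,0,0,0],[0.74,-1,0,0,0]]'
python3 -m inch '[[0.74,-1,0,0,0],[0.74,-1,0,0,0],[0.74,-1,0,0,0],[0.74,-1,0,0,0],[0.74,-1,0,0,0]]'
python3 - <<'E'
from h import *
s=snap('wrist','w1');print(s['position'],s['attitude'],r.get_state()['tool_pos'],r.get_state()['contact_force'])
E
```

```text
[0.6168308  0.12898274 0.063     ] [0.58522776 0.03281261 0.05      ] 0.10122967236427378
yaw -18.19134896121021 tab [0.59521789 0.06321323]
clock: 0.6
tool_pos: [0.3013, 0.463, 0.2574]
eef_rot: [0.169, 0.986, -0.0, -0.0]
contact_force: [0.8, 0.1, -0.1]
opening: 0.57
clock: 1.1
tool_pos: [0.3938, 0.338, 0.2575]
eef_rot: [0.169, 0.986, -0.0, -0.0]
contact_force: [0.3, -0.1, 0.7]
opening: 0.119
clock: 1.6
tool_pos: [0.4862, 0.213, 0.2575]
eef_rot: [0.169, 0.986, -0.0, -0.0]
contact_force: [0.1, 0.4, 0.0]
opening: 0.005
[0.40659088 0.24070399 0.38470008] [-0.13410207 -0.09475886  0.56997519  0.80508737] [0.48998136 0.20689803 0.25726282] [ 3.15193311 -3.86070141  0.24299065]
```

View pics/w1.png

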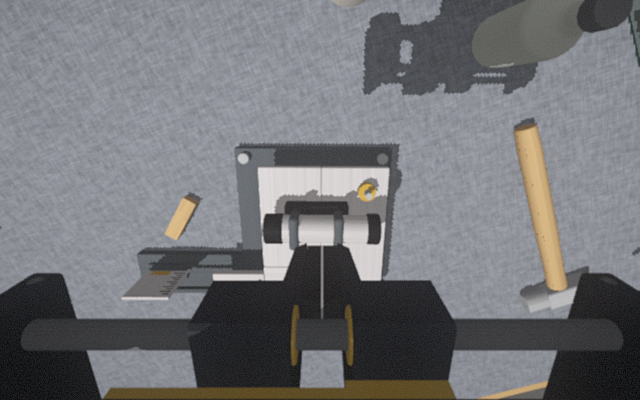

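The wrist camera looks down from the −x side. The scale plate's graduated face is at about (155,285) with the clip at (160,272), and the gripper hides everything below row 270. Next I'll check the viewing angles.

```bash
python3 - <<'E'
from h import *
s=load('w1');Rm=rot(s['attitude']);K=s['K'];print(K[0,0],K[0,2],K[1,2])
ex=np.array([np.cos(np.radians(-18.2)),np.sin(np.radians(-18.2)),0]);ey=np.array([-ex[1],ex[0],0])
for u,v in[(320,5),(320,200),(320,270),(10,5),(10,270)]:
    d=Rm@[(u-K[0,2])/K[0,0],-(v-K[1,2])/K[1,1],-1];d/=np.linalg.norm(d);print(u,v,'x',d@ex,'y',d@ey,'z',d[2])
tab=np.array([.5952,.0632,.05])
for n,o in(('cam',s['position']),('clip',pt(s,160,272)),('top',pt(s,122,299)),('b',pt(s,188,272)),('tabend',pt(s,213,277))):
    d=o-tab;print(n,o,(d@ex).round(4),(d@ey).round(4),o[2].round(4))
for v in range(262,284,2): print(v,[(s['pixels'][v,u].tolist(),round(float(pt(s,u,v)[2]),3)) for u in(150,156,160,164,170)])
E
```

```text
311.9796845958588 321.60351255018657 198.6388820379006
320 5 x -0.2237232500735208 y 6.68417704317344e-05 z -0.974652708870559
320 200 x 0.32788115671498796 y -0.012331905574450859 z -0.9446384870288443
320 270 x 0.5265112410167824 y -0.016364513634606156 z -0.8500106562723027
10 5 x -0.18415551268609445 y -0.643513656503783 z -0.7429514930602488
10 270 x 0.3626065858375632 y -0.7055842576233377 z -0.6088245390105012
cam [0.40659088 0.24070399 0.38470008] -0.2346 0.1097 0.3847
clip [ 0.55012908 -0.03970733  0.02089016] -0.0107 -0.1118 0.0209
top [ 0.5793459  -0.12874434  0.00196182] 0.0449 -0.1873 0.002
b [ 0.56645383 -0.01034472  0.01190164] -0.0043 -0.0788 0.0119
tabend [0.56672542 0.0413883  0.05019517] -0.0202 -0.0296 0.0502
262 [([92, 96, 99], 0.013), ([78, 79, 81], 0.011), ([62, 67, 69], 0.011), ([61, 67, 68], 0.013), ([60, 61, 61], 0.012)]
264 [([80, 80, 88], 0.016), ([50, 54, 54], 0.016), ([58, 58, 57], 0.016), ([53, 51, 54], 0.016), ([56, 52, 58], 0.016)]
266 [([106, 109, 112], 0.017), ([63, 64, 66], 0.016), ([63, 67, 66], 0.017), ([61, 61, 64], 0.017), ([57, 58, 62], 0.017)
[... 327 characters left out ...]
 86, 55], 0.021), ([109, 98, 89], 0.02)]
274 [([106, 99, 87], 0.025), ([108, 89, 59], 0.025), ([102, 87, 65], 0.026), ([107, 87, 63], 0.027), ([108, 105, 107], 0.026)]
276 [([108, 107, 107], 0.03), ([106, 108, 108], 0.031), ([112, 108, 109], 0.03), ([110, 105, 111], 0.03), ([104, 101, 103], 0.031)]
278 [([109, 107, 109], 0.034), ([107, 106, 106], 0.035), ([104, 102, 102], 0.036), ([113, 107, 108], 0.034), ([108, 107, 106], 0.036)]
280 [([106, 104, 103], 0.04), ([110, 104, 107], 0.039), ([112, 108, 108], 0.039), ([106, 106, 105], 0.041), ([107, 104, 106], 0.039)]
282 [([104, 104, 101], 0.044), ([111, 110, 113], 0.044), ([111, 107, 110], 0.044), ([112, 107, 106], 0.044), ([88, 86, 85], 0.043)]
```

```bash
python3 - <<'E'
from h import *
s=load('w1');K=s['K'];st=r.get_state()
clip=np.array([.5501,-.0397,.023])
for turn in(-42,-48,-54):
  Q=R.from_euler('z',turn,degrees=True).as_matrix()
  for (u,v) in((570,240),(600,255)):
   for z in(.05,.08):
    off=Q@(s['position']-np.array([.4862,.213,.2575])-[.0038,-.0061,0])
    d=Q@rot(s['attitude'])@[(u-K[0,2])/K[0,0],-(v-K[1,2])/K[1,1],-1]
    t=(clip[2]-z-off[2])/d[2]; cam=clip-t*d; tcp=cam-off; D=tcp-st['tool_pos']
    print(turn,u,v,z,'dist',t.round(3),'tcp',tcp.round(3),'rows',(D/.025).round(1))
print(st['tool_pos'])
t0=load('top0')
for n,u,v in(('a1',332.5,225),('a2',350,211),('b',333,161)): print(n,pt(t0,u,v,.012).round(3))
E
```

```text
-42 570 240 0.05 dist 0.171 tcp [ 0.433 -0.118  0.05 ] rows [ -2.3 -13.   -8.3]
-42 570 240 0.08 dist 0.204 tcp [ 0.403 -0.118  0.08 ] rows [ -3.5 -13.   -7.1]
-42 600 255 0.05 dist 0.174 tcp [ 0.412 -0.119  0.05 ] rows [ -3.1 -13.   -8.3]
-42 600 255 0.08 dist 0.207 tcp [ 0.378 -0.119  0.08 ] rows [ -4.5 -13.   -7.1]
-48 570 240 0.05 dist 0.171 tcp [ 0.426 -0.106  0.05 ] rows [ -2.6 -12.5  -8.3]
-48 570 240 0.08 dist 0.204 tcp [ 0.396 -0.102  0.08 ] rows [ -3.8 -12.4  -7.1]
-48 600 255 0.05 dist 0.174 tcp [ 0.405 -0.104  0.05 ] rows [ -3.4 -12.5  -8.3]
-48 600 255 0.08 dist 0.207 tcp [ 0.37  -0.101  0.08 ] rows [ -4.8 -12.3  -7.1]
-54 570 240 0.05 dist 0.171 tcp [ 0.42  -0.092  0.05 ] rows [ -2.8 -12.   -8.3]
-54 570 240 0.08 dist 0.204 tcp [ 0.39  -0.086  0.08 ] rows [ -4.  -11.7  -7.1]
-54 600 255 0.05 dist 0.174 tcp [ 0.399 -0.089  0.05 ] rows [ -3.6 -11.8  -8.3]
-54 600 255 0.08 dist 0.207 tcp [ 0.365 -0.082  0.08 ] rows [ -5.  -11.5  -7.1]
[0.48998136 0.20689803 0.25726282]
a1 [0.471 0.043 0.012]
a2 [ 0.511 -0.011  0.012]
b [0.666 0.035 0.012]
```

```bash
python3 -m inch '[[-0.4,-1,-0.3,-1,0],[-0.4,-1,-0.3,-1,0],[-0.4,-1,-0.3,-1,0],[-0.4,-1,-0.3,-1,0],[-0.4,-1,-0.3,-1,0]]' >/dev/null
python3 -m inch '[[-0.4,-1,-0.3,-1,0],[-0.4,-1,-0.3,-1,0],[-0.4,-1,-0.3,-1,0],[0,-0.9,-0.9,0,0],[0,-0.9,-0.9,0,0]]'
python3 -m inch '[[0,-0.9,-0.9,0,0],[0,-0.9,-0.9,0,0],[0,-0.9,-0.9,0,0],[0,0,0,0,0],[0,0,0,0,0]]'
python3 - <<'E'
from h import *
s=snap('wrist','w2');print(s['position'],r.get_state()['tool_pos'])
a=s['pixels'][130:330,400:640,::-1]
cv2.imwrite('pics/c2.png',cv2.resize(a,None,fx=3,fy=3,interpolation=cv2.INTER_CUBIC))
E
```

```text
clock: 2.65
tool_pos: [0.4059, -0.0313, 0.1524]
eef_rot: [0.555, 0.832, 0.0, 0.001]
contact_force: [0.9, -0.3, -0.1]
opening: 0.008
clock: 3.15
tool_pos: [0.4076, -0.0984, 0.0868]
eef_rot: [0.556, 0.831, -0.0, -0.002]
contact_force: [-0.2, 0.2, 0.2]
opening: 0.007
[ 0.37576149 -0.02092146  0.21421257] [ 0.40786252 -0.09776276  0.08729869]
```

View pics/c2.png

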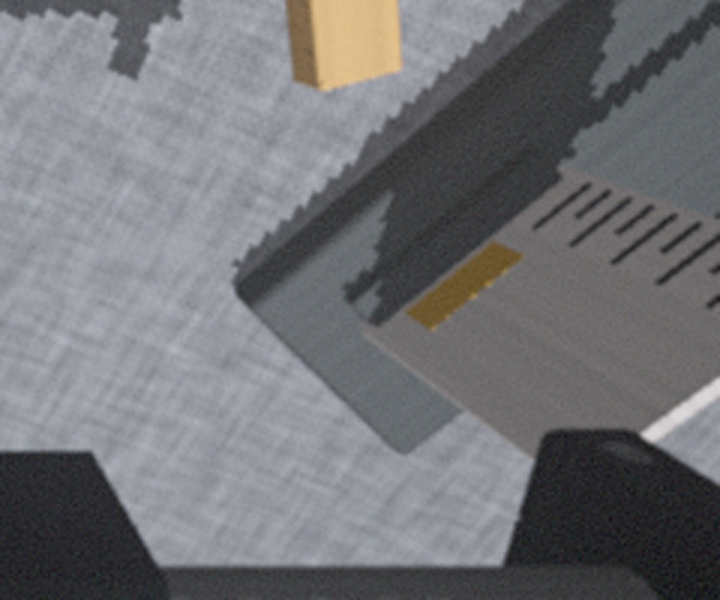

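This view shows the back of the clip, the brass strip around (465,285) in the crop, with no pointer on this side. The tooth and pointer must be on the +x face. I'll measure the strip height, then plan a view from the other side.

```bash
python3 - <<'E'
from h import *
s=load('w2');h=cv2.cvtColor(s['pixels'],cv2.COLOR_RGB2HSV)
m=(cv2.inRange(h,(15,110,50),(30,255,255)))[130:330,400:640]
n,l,stt,c=cv2.connectedComponentsWithStats(m)
ok=[i for i in range(1,n) if stt[i,4]>60];print(stt[ok],c[ok])
tab=np.array([.5952,.0632,.05]);a=np.radians(-18.2);ex=np.array([np.cos(a),np.sin(a),0]);ey=np.array([-ex[1],ex[0],0])
for (x,y) in((490,241),(521,256),(407,312),(433,330),(465,285),(560,180),(365,330)):
    u,v=400+(x+.5)/3-.5,130+(y+.5)/3-.5
    p=pt(s,u,v);print(x,y,'mount x,y,z',((p-tab)@ex).round(4),((p-tab)@ey).round(4),p[2].round(4))
st=r.get_state();print('q',st['q'].round(2))
Q0=R.from_quat(st['eef_rot']);off0=s['position']-st['tool_pos'];K=s['K'];clip=np.array([.5501,-.0397,.025])+.01*ex
for turn in(-54,-66,-78):
  Q=R.from_euler('z',turn,degrees=True).as_matrix()
  for u,v in((60,240),):
   for z in(.06,.09):
    off=Q@off0;d=Q@rot(s['attitude'])@[(u-K[0,2])/K[0,0],-(v-K[1,2])/K[1,1],-1]
    t=(clip[2]-z-off[2])/d[2];cam=clip-t*d;tcp=cam-off;print(turn,z,'d',t.round(3),'tcp',tcp.round(3),'rows',((tcp-st['tool_pos'])/.025).round(1),'viewdir',(d@ex).round(2),(d@ey).round(2),d[2].round(2))
E
```

```text
[[136  81  38  28 352]] [[154.30681818  94.51136364]]
490 241 mount x,y,z -0.0107 -0.0994 0.0176
521 256 mount x,y,z -0.0109 -0.0994 0.0269
407 312 mount x,y,z -0.0101 -0.1222 0.0172
433 330 mount x,y,z -0.0104 -0.1224 0.0266
465 285 mount x,y,z -0.0108 -0.1105 0.0229
560 180 mount x,y,z -0.0097 -0.0803 0.0159
365 330 mount x,y,z -0.0107 -0.1311 0.0137
q [ 0.14  0.8  -0.02  2.3   0.25  0.04  0.27]
-54 0.06 d 0.179 tcp [ 0.687 -0.124  0.06 ] rows [11.2 -1.1 -1.1] viewdir -0.92 -0.24 -0.9
-54 0.09 d 0.213 tcp [ 0.718 -0.126  0.09 ] rows [12.4 -1.1  0.1] viewdir -0.92 -0.24 -0.9
-66 0.06 d 0.179 tcp [ 0.667 -0.149  0.06 ] rows [10.4 -2.  -1.1] viewdir -0.95 -0.05 -0.9
-66 0.09 d 0.213 tcp [ 0.698 -0.157  0.09 ] rows [11.6 -2.4  0.1] viewdir -0.95 -0.05 -0.9
-78 0.06 d 0.179 tcp [ 0.643 -0.169  0.06 ] rows [ 9.4 -2.8 -1.1] viewdir -0.94 0.15 -0.9
-78 0.09 d 0.213 tcp [ 0.671 -0.183  0.09 ] rows [10.5 -3.4  0.1] viewdir -0.94 0.15 -0.9
```

```bash
python3 -m inch '[[0.5,-1,0.4,-1,0],[1,-1,0.2,-1,0],[1,-1,0,-1,0],[1,0,0,-1,0],[1,0,0,-1,0]]' >/dev/null
python3 -m inch '[[1,0,0,-1,0],[1,0,0,-1,0],[1,0,0,-1,0],[1,0,0,-1,0],[1,0,0,-1,0]]'
python3 -m inch '[[1,0.3,-0.3,-1,0],[1,0.3,-0.3,0,0],[0.2,0,0,0,0],[0,0,0,0,0],[0,0,0,0,0]]'
python3 - <<'E'
from h import *
s=snap('wrist','w3');print(s['position'],r.get_state()['tool_pos'],r.get_state()['q'].round(2))
a=s['pixels'][100:300,0:260,::-1]
cv2.imwrite('pics/c3.png',cv2.resize(a,None,fx=3,fy=3,interpolation=cv2.INTER_CUBIC))
E
```

```text
clock: 4.2
tool_pos: [0.6468, -0.1708, 0.1034]
eef_rot: [0.897, 0.442, 0.002, -0.002]
contact_force: [-0.1, -1.2, -0.6]
opening: 0.006
clock: 4.7
tool_pos: [0.6991, -0.1588, 0.0878]
eef_rot: [0.919, 0.395, 0.0, -0.002]
contact_force: [0.5, 0.1, -0.1]
opening: 0.005
[ 0.7576543  -0.09828222  0.215078  ] [ 0.69896629 -0.159257    0.08782687] [ 0.08  1.02  0.17  1.37 -0.21  0.77 -0.43]
```

View pics/c3.png

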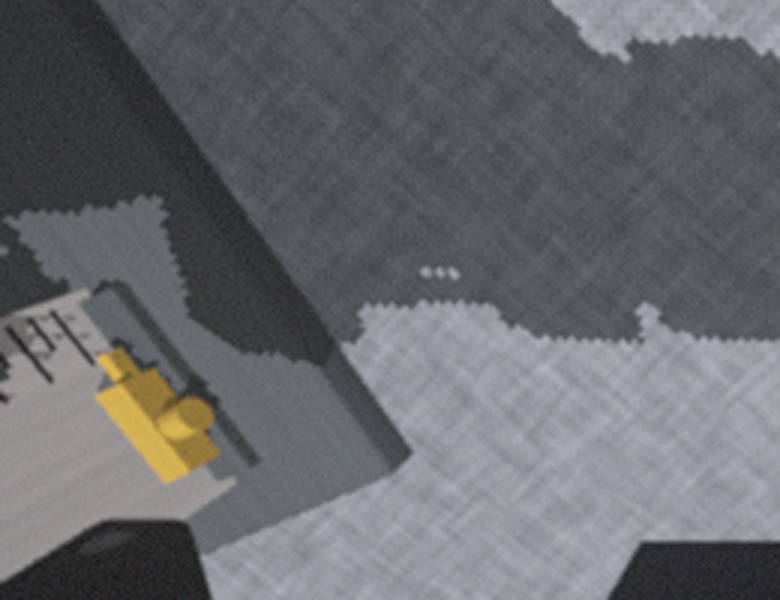

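The front of the clip is in view, with its tooth at about (112,365) in the crop pointing +y. The pointer is just off the left edge, so I'll shift 45 mm along +y for a second look.

```bash
python3 -m inch '[[0.3,0.9,0,0,0],[0.3,0.9,0,0,0],[0,0,0,0,0],[0,0,0,0,0]]'
python3 - <<'E'
from h import *
s=snap('wrist','w4');print(s['position'],r.get_state()['tool_pos'])
a=s['pixels'][140:300,0:210,::-1]
cv2.imwrite('pics/c4.png',cv2.resize(a,None,fx=3.75,fy=3.75,interpolation=cv2.INTER_CUBIC))
E
```

```text
clock: 5.15
tool_pos: [0.7144, -0.1141, 0.0874]
eef_rot: [0.919, 0.395, 0.0, -0.002]
contact_force: [0.0, -0.3, -0.3]
opening: 0.005
[ 0.77293177 -0.05352816  0.21475417] [ 0.71420144 -0.11549594  0.08744405]
```

View pics/c4.png

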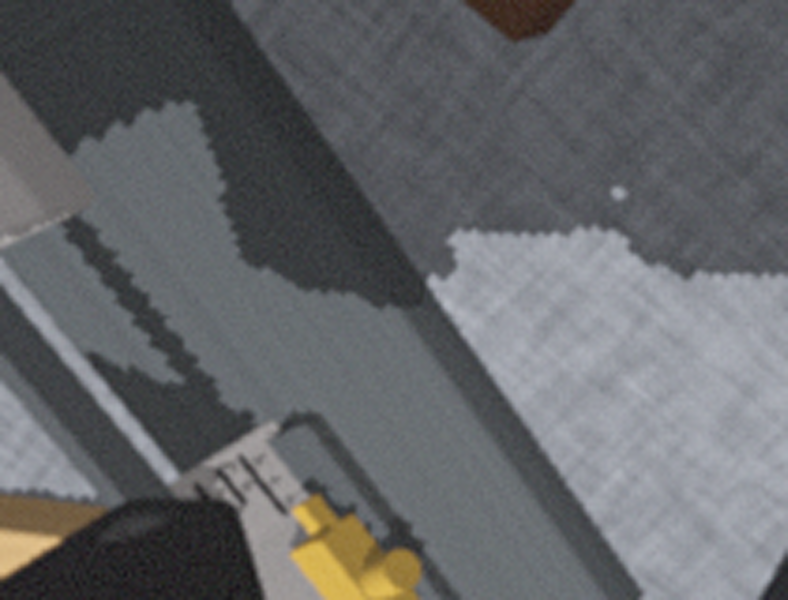

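```bash
python3 - <<'E'
from h import *
tab=np.array([.5952,.0632,.05]);a=np.radians(-18.2);ex=np.array([np.cos(a),np.sin(a),0]);ey=np.array([-ex[1],ex[0],0])
for f in('w3','w4'):
    s=load(f);h=cv2.cvtColor(s['pixels'],cv2.COLOR_RGB2HSV);m=cv2.inRange(h,(15,110,50),(32,255,255));m[:,210:]=0;m[300:]=0
    if f=='w4': m[:260,:70]=0; m[:,:75]=0
    vs,us=np.nonzero(m);P=np.array([pt(s,u,v) for u,v in zip(us,vs)])-[tab[0],tab[1],0]
    X=np.c_[P@ex,P@ey,P[:,2]]*1000
    V=h[vs,us,2]
    o=np.argsort(-X[:,1])
    print(f,len(o),'brass y range',X[:,1].min().round(1),X[:,1].max().round(1))
    for i in o[:34]: print(us[i],vs[i],X[i].round(1),V[i])
s=load('w4')
def q(x,y):
    u,v=(x+.5)/3.75-.5,140+(y+.5)/3.75-.5;p=pt(s,u,v);d=p-tab;return ((d@ex*1000).round(1),(d@ey*1000).round(1),(p[2]*1000).round(1))
print('tongue',[q(x,y) for x,y in((150,150),(200,300),(330,350),(450,450))])
print('table',[q(x,y) for x,y in((600,350),(500,250))])
print('tabface',[q(x,y) for x,y in((15,130),(40,180),(70,205),(5,225))])
print('pointer',[q(x,y) for x,y in((8,272),(40,312),(80,362),(120,412),(160,465))])
E
```

```text
w3 1053 brass y range -123.2 19.4
4 0 [62.2 19.4 11.4] 53
3 1 [61.8 18.9 12.1] 55
11 3 [64.8 16.5 11.6] 51
6 6 [61.3 16.4 11.7] 52
7 4 [63.6 16.  13.3] 53
19 2 [69.4 14.8 11.6] 55
16 4 [67.4 14.5 12.1] 54
13 6 [65.4 14.3 12.5] 52
15 8 [65.1 13.6 11.6] 51
17 8 [65.8 13.3 11.1] 55
20 6 [68.5 13.  11.8] 51
15 9 [65.4 12.6 12.6] 56
21 6 [69.4 12.4 12.3] 51
23 5 [70.8 12.3 12.3] 53
19 11 [65.4 12.  10.5] 52
23 7 [69.8 11.8 11.8] 55
15 14 [62.9 11.3 11.5] 51
18 9 [67.9 11.2 13.8] 53
47 1 [81.3 11.1  6.8] 53
16 13 [64.3 11.  12.3] 51
18 13 [65.4 10.4 12.4] 52
19 16 [63.5 10.1 10.4] 56
25 8 [71.7 10.  13.6] 53
24 12 [68.3  9.9 11.4] 53
22 15 [65.7  9.6 10.8] 51
21 16 [64.8  9.5 10.7] 52
25 11 [70.   9.3 12.8] 50
51 5 [82.2  8.3  7.2] 53
39 7 [77.8  8.2 11.4] 108
22 17 [66.   8.  12.2] 56
47 4 [83.   7.4 11.4] 62
25 20 [66.1  6.4 11.6] 54
50 6 [83.3  6.4 10.5] 57
24 20 [66.   6.3 12.3] 50
w4 705 brass y range -120.2 19.5
87 69 [78.4 19.5  5. ] 56
86 70 [79.2 18.3  7.9] 51
81 71 [78.1 18.  11.1] 65
89 71 [79.  18.   5.4] 52
80 72 [78.  17.4 12.4] 66
81 74 [77.3 16.5 11.6] 61
92 74 [79.6 15.8  
[... 903 characters left out ...]
4(21.1), np.float64(-97.3), np.float64(12.6))]
table [(np.float64(51.0), np.float64(-94.1), np.float64(-0.1)), (np.float64(45.9), np.float64(-67.9), np.float64(0.1))]
tabface [(np.float64(25.0), np.float64(-18.7), np.float64(45.1)), (np.float64(23.5), np.float64(-26.4), np.float64(45.7)), (np.float64(25.2), np.float64(-31.4), np.float64(46.1)), (np.float64(18.6), np.float64(-30.3), np.float64(50.3))]
pointer [(np.float64(-46.6), np.float64(-30.2), np.float64(-1.3)), (np.float64(-44.2), np.float64(-39.7), np.float64(1.1)), (np.float64(-46.9), np.float64(-51.5), np.float64(-0.8)), (np.float64(-46.6), np.float64(-63.8), np.float64(-0.0)), (np.float64(-47.6), np.float64(-77.0), np.float64(0.1))]
```

```bash
python3 - <<'E'
from h import *
tab=np.array([.5952,.0632,.05]);a=np.radians(-18.2);ex=np.array([np.cos(a),np.sin(a),0]);ey=np.array([-ex[1],ex[0],0])
for f in('w3','w4'):
    s=load(f);h=cv2.cvtColor(s['pixels'],cv2.COLOR_RGB2HSV);m=cv2.inRange(h,(15,130,90),(32,255,255));m[:,210:]=0;m[300:]=0
    vs,us=np.nonzero(m);P=np.array([pt(s,u,v) for u,v in zip(us,vs)])-[tab[0],tab[1],0]
    X=np.c_[P@ex,P@ey,P[:,2]]*1000;k=(X[:,1]<-85)&(abs(X[:,0])<40);X=X[k];us=us[k];vs=vs[k];V=h[vs,us,2]
    o=np.argsort(-X[:,1]);print(f,'z range',X[:,2].min(),X[:,2].max())
    for i in o[:40]: print(us[i],vs[i],X[i].round(1),V[i])
    def proj(x,y,z):
        w=np.array([tab[0],tab[1],0])+x*ex+y*ey+[0,0,z];c=rot(s['attitude']).T@(w-s['position']);K=s['K'];return K[0,0]*c[0]/-c[2]+K[0,2],K[1,1]*-c[1]/-c[2]+K[1,2]
    print('proj tip, tab pointer root',np.round(proj(0,-.089,.045),1),np.round(proj(0,-.031,.045),1))
E
```

```text
w3 z range 15.987601128229223 28.346154657588773
34 218 [ -0.9 -92.6  24.8] 194
39 216 [ -0.5 -92.7  21.4] 128
33 219 [ -2.  -92.9  24.8] 205
35 218 [ -0.5 -92.9  24.6] 186
40 216 [ -1.  -92.9  20.3] 121
38 217 [ -1.5 -93.   21.5] 144
36 218 [ -1.  -93.1  23.6] 166
34 219 [ -1.7 -93.1  24.4] 215
39 217 [ -1.4 -93.3  21.1] 143
37 218 [ -1.5 -93.3  22.5] 145
35 219 [ -1.6 -93.4  24. ] 210
40 217 [ -0.6 -93.6  21.2] 142
36 219 [ -2.2 -93.6  22.9] 190
34 220 [ -3.6 -93.6  23.2] 215
38 218 [  0.1 -93.7  23.5] 137
41 217 [ -1.3 -93.8  20. ] 118
39 218 [ -0.3 -93.9  22.5] 138
37 219 [ -1.  -93.9  23.4] 160
35 220 [ -1.8 -94.   24.3] 215
40 218 [ -1.1 -94.1  21.2] 144
38 219 [ -1.  -94.2  22.9] 145
36 220 [ -1.9 -94.2  23.7] 207
34 221 [ -3.4 -94.2  23.9] 209
41 218 [ -0.3 -94.4  21.3] 138
39 219 [ -0.8 -94.5  22.5] 140
37 220 [ -2.3 -94.5  22.7] 180
35 221 [ -3.  -94.5  23.6] 219
38 220 [ -1.6 -94.7  22.8] 153
40 219 [  0.4 -94.8  23.1] 147
36 221 [ -2.2 -94.8  23.8] 214
41 219 [ -0.7 -95.   21.4] 142
39 220 [ -0.8 -95.   23. ] 144
37 221 [ -1.4 -95.1  24. ] 199
35 222 [ -2.7 -95.1  24.4] 2
[... 886 characters left out ...]
7 [ -3.3 -94.5  23.3] 220
85 274 [ -1.2 -94.5  20.7] 146
81 277 [ -2.3 -94.7  23.6] 218
84 275 [ -1.8 -94.8  21.3] 150
80 278 [ -2.3 -94.8  24.7] 212
83 276 [ -1.6 -94.9  22.6] 150
82 277 [ -1.4 -95.   23.9] 194
84 276 [ -0.  -95.   23.5] 149
86 274 [ -1.5 -95.   19.9] 128
85 275 [ -1.  -95.1  21.4] 155
81 278 [ -1.9 -95.2  24.5] 220
83 277 [ -1.6 -95.4  23.1] 167
86 275 [ -1.1 -95.5  20.7] 146
85 276 [ -0.7 -95.6  22.3] 151
82 278 [ -1.9 -95.6  23.9] 214
84 277 [ -0.4 -95.6  23.6] 151
81 279 [ -2.  -95.8  24.9] 213
83 278 [ -0.8 -95.8  24.3] 193
82 279 [ -1.4 -96.1  24.9] 220
85 277 [ -0.8 -96.1  22.6] 149
86 276 [ -1.5 -96.2  20.8] 153
proj tip, tab pointer root [ 53.5 287.4] [-13.6 210.5]
```

Tooth: top ≈24.2 mm, bottom ≈20.4 mm, centre ≈22.1 mm after correcting for the tongue reading 0.3 mm high. The pointer must therefore sink about 22.9 mm, a dip of about 0.095 rad. Next I'll go above the tab turned to face the other way, so the wrist camera sees the pointer from +x.

```bash
python3 -m inch '[[0,0.2,0.7,-1,0],[-0.5,0.8,0.6,-1,0],[-0.5,0.8,0.5,-1,0],[-0.5,0.8,0,-1,0],[-0.5,0.8,0,-1,0]]' >/dev/null
python3 -m inch '[[-0.5,0.8,0,-1,0],[-0.5,0.8,0,-1,0],[-0.5,0.8,0,-1,0],[-0.5,0.8,0,-1,0],[-0.5,0.4,0,-1,0]]'
python3 -m inch '[[-0.26,0.1,-0.2,-0.75,0],[0,0,0,0,0],[0,0,0,0,0],[0,0,0,0,0]]'
python3 - <<'E'
from h import *
st=r.get_state();print(st['tool_pos'],st['contact_force'],st['q'].round(2))
y=R.from_quat(st['eef_rot']).as_matrix();print('jaw dir yaw',np.degrees(np.arctan2(-y[0,1],y[1,1])),'tilt',y[:,2])
print('D rows',(np.array([.5952,.0632])-st['tool_pos'][:2])/.025)
s=snap('wrist','w5')
E
```

```text
clock: 6.2
tool_pos: [0.6019, 0.0616, 0.1323]
eef_rot: [0.993, -0.12, 0.001, -0.001]
contact_force: [0.1, -0.1, 1.0]
opening: 0.003
clock: 6.6
tool_pos: [0.5969, 0.0623, 0.1275]
eef_rot: [0.988, -0.156, 0.002, -0.001]
contact_force: [0.5, -0.0, -0.8]
opening: 0.007
[0.59686962 0.06230728 0.12749922] [ 0.51272155 -0.03477283 -0.81781682] [-0.44  0.89  0.47  1.77 -0.64  0.63 -1.47]
jaw dir yaw 162.00272257680763 tilt [ 0.00408024  0.00119052 -0.99999097]
D rows [-0.0667849   0.03570861]
```

View pics/w5.png

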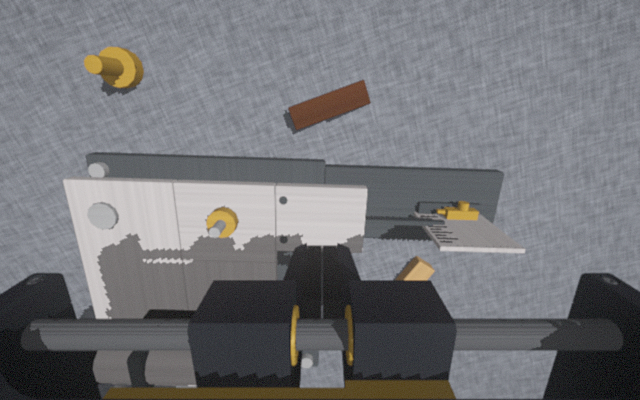

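The view is good: fingers are centred over the tab (columns 275–367), with the tooth at about (440,212) and the pointer just left of it. Descending to near contact.

```bash
python3 -m inch '[[-0.07,0.04,-0.5,0,0],[0,0,-0.5,0,0],[0,0,-0.4,0,0],[0,0,-0.4,0,0],[0,0,-0.2,0,0]]'
python3 -m inch '[[0,0,-0.1,0,0],[0,0,-0.05,0,0],[0,0,-0.05,0,0],[0,0,0,0,0],[0,0,0,0,0]]'
python3 -c "
from h import *
s=snap('wrist','w6')
print(r.get_state()['tool_pos'],r.get_state()['contact_force'])
for u in range(385,446,5): print(u,[(int(v),s['pixels'][v,u].tolist()) for v in range(196,0)])
cv2.imwrite('pics/c6.png',cv2.resize(s['pixels'][180:300,350:510,::-1],None,fx=5,fy=5,interpolation=cv2.INTER_CUBIC))"
```

```text
clock: 7.15
tool_pos: [0.5937, 0.0648, 0.0754]
eef_rot: [0.988, -0.156, 0.0, -0.001]
contact_force: [-0.1, -0.4, 0.3]
opening: 0.0
clock: 7.65
tool_pos: [0.5945, 0.0649, 0.0723]
eef_rot: [0.988, -0.156, 0.001, -0.001]
contact_force: [-0.7, -0.0, 0.5]
opening: 0.002
[0.59452061 0.06488245 0.07230091] [-0.4205501   1.02352382  0.27140777]
385 []
390 []
395 []
400 []
405 []
410 []
415 []
420 []
425 []
430 []
435 []
440 []
445 []
```

View pics/c6.png

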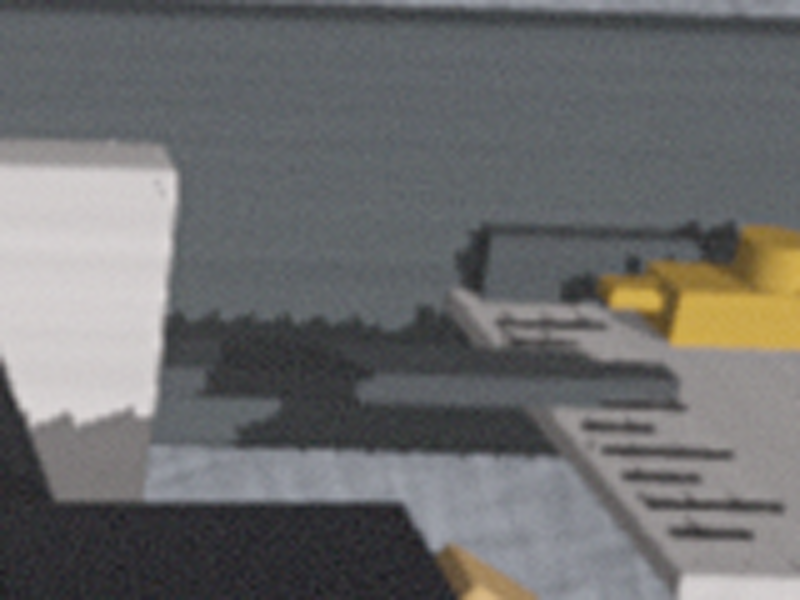

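The pointer tip is at crop (675,385) and the tooth tip at (600,290). They will be level once the pointer rises and shifts left in the image to sit about 3 mm left of the tooth. Starting the slow press.

```bash
python3 -m inch '[[0,0,-0.08,0,0],[0,0,-0.08,0,0],[0,0,-0.06,0,0],[0,0,-0.06,0,0],[0,0,-0.06,0,0]]'
python3 -m inch '[[0,0,-0.06,0,0],[0,0,-0.06,0,0],[0,0,-0.04,0,0],[0,0,0,0,0],[0,0,0,0,0]]'
cat >> h.py <<'E'
tab=np.array([.5952,.0632,0]);_a=np.radians(-18.2);ex=np.array([np.cos(_a),np.sin(_a),0]);ey=np.array([-ex[1],ex[0],0])
def proj(s,x,y,z):
    c=rot(s['attitude']).T@(tab+x*ex+y*ey+[0,0,z]-s['position']);K=s['K']
    return np.round([K[0,0]*c[0]/-c[2]+K[0,2],-K[1,1]*c[1]/-c[2]+K[1,2]],1)
def look(f,lo=180):
    s=snap('wrist',f);st=r.get_state();print('tip z',st['tool_pos'][2]-r.tips_ahead,'F',st['contact_force'].round(1),'t',st['clock'])
    # tab far edge / corner heights and dip from tab top face in the range picture
    v,u=np.mgrid[150:300,270:400];K=s['K'];z=s['range_z'][v,u]
    d=np.stack([(u-K[0,2])/K[0,0]*z,-(v-K[1,2])/K[1,1]*z,-z],-1)@rot(s['attitude']).T+s['position']-tab
    X,Y,Z=d@ex,d@ey,d[...,2];m=(abs(X)<.023)&(Y>-.029)&(Y<.028)&(Z>.025)&(Z<.053)
    A=np.c_[Y[m],X[m],np.ones(m.sum())];w=np.ones(m.sum(),bool)
    for _ in range(5):
        c=np.linalg.lstsq(A[w],Z[m][w],rcond=None)[0];w=abs(A@c-Z[m])<.0015
    print('dip',np.arctan(c[0]).round(4),'centre z',c[2].round(4),'n',w.sum())
    for zz in(.045,.0221): print('proj pointer',zz,proj(s,0,-.089,zz),'crop',(proj(s,0,-.089,zz)-[350,180])*5)
    print('proj tooth',(proj(s,0,-.092,.0221)-[350,180])*5)
    cv2.imwrite(f'pics/c{f}.png',cv2.resize(s['pixels'][180:300,350:510,::-1],None,fx=5,fy=5,interpolation=cv2.INTER_CUBIC))
E
python3 -c "
from h import *
look('w7')"
```

```text
clock: 8.2
tool_pos: [0.5947, 0.0648, 0.0638]
eef_rot: [0.988, -0.156, 0.002, -0.001]
contact_force: [-0.4, 0.9, 3.4]
opening: 0.007
clock: 8.7
tool_pos: [0.5948, 0.0648, 0.0599]
eef_rot: [0.988, -0.156, 0.002, -0.001]
contact_force: [-0.2, 0.1, 5.8]
opening: 0.003
tip z 0.040973006405809934 F [0.  0.4 6. ] t 8.75
dip 0.0396 centre z 0.0443 n 4179
proj pointer 0.045 [495.  264.6] crop [725. 423.]
proj pointer 0.0221 [474.6 244.3] crop [623.  321.5]
proj tooth [649. 322.]
```

```bash
python3 -m inch '[[0,0,-0.05,0,0],[0,0,-0.05,0,0],[0,0,-0.05,0,0],[0,0,-0.05,0,0],[0,0,0,0,0]]'
python3 -m inch '[[0,0,0,0,0]]'
python3 -c "
from h import *
s=load('w6');print((proj(s,0,-.089,.045)-[350,180])*5,(proj(s,0,-.092,.0221)-[350,180])*5)
look('w8')"
```

```text
clock: 9.25
tool_pos: [0.595, 0.0649, 0.0551]
eef_rot: [0.988, -0.156, 0.002, -0.001]
contact_force: [-0.4, 0.4, 7.5]
opening: 0.006
clock: 9.35
tool_pos: [0.5951, 0.0649, 0.0552]
eef_rot: [0.988, -0.156, 0.002, -0.001]
contact_force: [-1.1, 0.3, 8.1]
opening: 0.002
[667.5 362.5] [602. 274.]
tip z 0.03622259126978336 F [-0.3 -0.5  7.6] t 9.4
dip 0.0675 centre z 0.0401 n 4132
proj pointer 0.045 [500.3 269.9] crop [751.5 449.5]
proj pointer 0.0221 [478.8 248.5] crop [644.  342.5]
proj tooth [670.  342.5]
```

View pics/cw8.png

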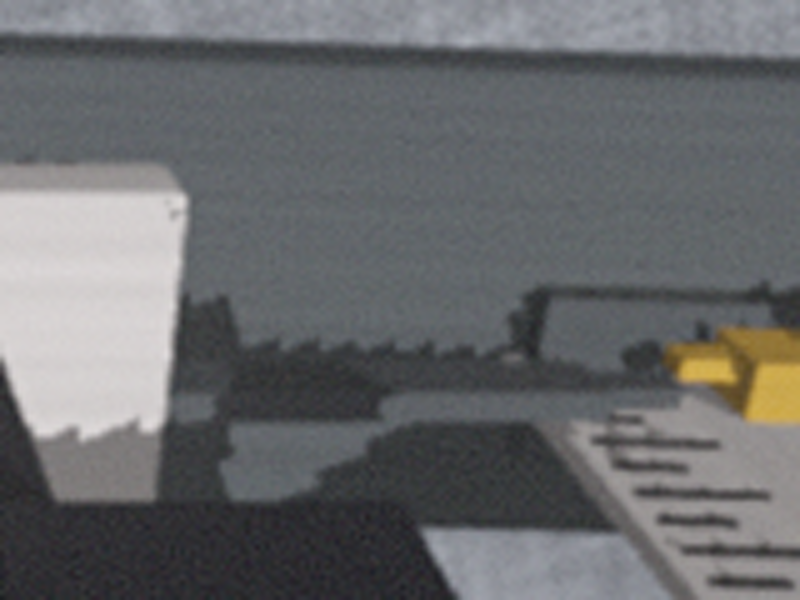

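Pointer edge is at about (690,390) and the tooth centre at about (700,362). The remaining gap is about 6 mm at the pointer, which matches the 0.0675 rad dip. Going a bit further.

```bash
python3 -m inch '[[0,0,-0.04,0,0],[0,0,-0.04,0,0],[0,0,-0.04,0,0],[0,0,0,0,0],[0,0,0,0,0]]'
python3 -c "
from h import *
look('w9')"
```

```text
clock: 9.9
tool_pos: [0.5953, 0.065, 0.0524]
eef_rot: [0.988, -0.156, 0.002, -0.002]
contact_force: [-0.2, 1.0, 8.4]
opening: 0.006
tip z 0.03338170264948044 F [0.4 0.8 9.5] t 9.95
dip 0.0841 centre z 0.0375 n 4123
proj pointer 0.045 [503.7 273.3] crop [768.5 466.5]
proj pointer 0.0221 [481.5 251.1] crop [657.5 355.5]
proj tooth [684.  355.5]
```

```bash
python3 -m inch '[[0,0,-0.03,0,0],[0,0,-0.03,0,0],[0,0,0,0,0],[0,0,0,0,0]]'
python3 -c "
from h import *
look('wa')
s=load('wa');cv2.imwrite('pics/cza.png',cv2.resize(s['pixels'][230:275,440:510,::-1],None,fx=11,fy=11,interpolation=cv2.INTER_CUBIC))"
```

```text
clock: 10.35
tool_pos: [0.5953, 0.0651, 0.051]
eef_rot: [0.988, -0.156, 0.002, -0.002]
contact_force: [0.1, 0.1, 8.1]
opening: 0.005
tip z 0.03199955958947487 F [0.6 0.8 9.5] t 10.4
dip 0.0932 centre z 0.0363 n 4088
proj pointer 0.045 [505.5 275. ] crop [777.5 475. ]
proj pointer 0.0221 [482.9 252.4] crop [664.5 362. ]
proj tooth [691.  362.5]
```

View pics/cza.png

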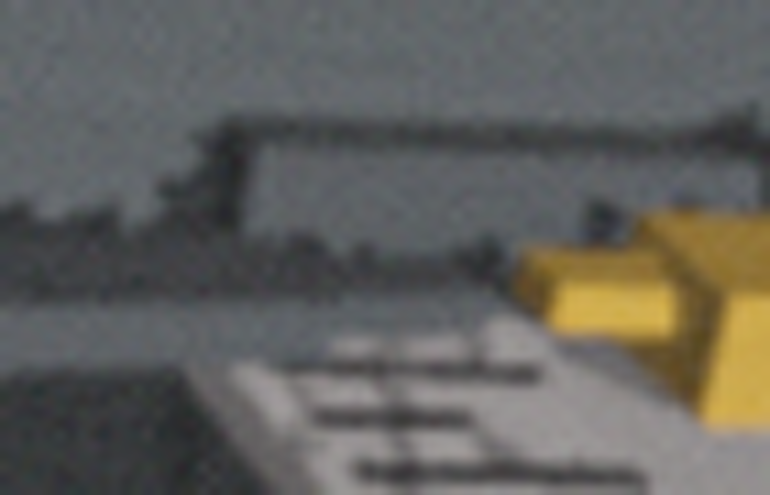

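The pointer is nearly level but looks about 1–1.5 mm high by its edge. I'll check both tips in the range image.

```bash
python3 - <<'E'
from h import *
for f in('w6','w8','w9','wa'):
    s=load(f);v,u=np.mgrid[215:285,400:510];K=s['K'];z=s['range_z'][v,u];h=cv2.cvtColor(s['pixels'],cv2.COLOR_RGB2HSV)[v,u]
    d=np.stack([(u-K[0,2])/K[0,0]*z,-(v-K[1,2])/K[1,1]*z,-z],-1)@rot(s['attitude']).T+s['position']-tab
    X,Y,Z=d@ex*1e3,d@ey*1e3,d[...,2]*1e3
    br=(h[...,1]>130)&(h[...,0]>14)&(h[...,0]<33)&(h[...,2]>90)
    t=br&(Y>-97)&(Y<-90)&(Z>15)&(Z<30)
    top=t&(h[...,2]>185)
    p=~br&(abs(X)<6)&(Y<-64)&(Y>-93)&(Z>16)&(Z<52)
    print(f,'tooth n',t.sum(),'x',np.percentile(X[t],[5,50,95]).round(1),'z',np.percentile(Z[t],[5,50,95]).round(1),'top z',np.median(Z[top]).round(2) if top.any() else '', 'X',np.median(X[top]).round(2))
    for lo,hi in((-70,-64),(-76,-70),(-82,-76),(-90,-82)):
        q=p&(Y>lo)&(Y<=hi)
        li=q&(h[...,2]>105)
        print('  ptr y',lo,hi,'n',q.sum(),'x',np.percentile(X[q],[5,50,95]).round(1) if q.any() else '','z',np.percentile(Z[q],[5,25,50,75,95]).round(1) if q.any() else '','light',li.sum(),np.median(Z[li]).round(1) if li.any() else '')
    tg=(abs(X-15)<10)&(Y<-60)&(Y>-80);print('  tongue z',np.median(Z[tg]).round(2))
E
```

```text
w6 tooth n 46 x [-2.9 -1.2 -0.3] z [21.7 23.8 25.2] top z 24.15 X -1.96
  ptr y -70 -64 n 131 x [-2.6  0.2  0.9] z [42.3 45.  47.8 48.8 49.5] light 2 48.9
  ptr y -76 -70 n 119 x [-2.8  0.1  0.7] z [42.7 45.6 48.2 48.8 49.4] light 4 48.8
  ptr y -82 -76 n 141 x [-5.7 -0.4  1.3] z [16.3 41.6 46.5 48.4 49.4] light 8 48.7
  ptr y -90 -82 n 217 x [-5.8 -1.1  2.6] z [16.1 16.4 23.4 46.6 47.7] light 13 45.5
  tongue z 12.19
w8 tooth n 68 x [-3.  -1.3 -0.3] z [21.2 23.9 25.1] top z 24.3 X -2.0
  ptr y -70 -64 n 132 x [-2.6  0.1  0.9] z [27.6 30.5 33.2 34.1 34.7] light 4 34.0
  ptr y -76 -70 n 127 x [-2.8 -0.   0.7] z [27.4 29.8 32.9 33.8 34.4] light 4 33.9
  ptr y -82 -76 n 156 x [-5.9 -0.5  1.7] z [16.2 27.7 31.6 33.4 43.2] light 23 34.1
  ptr y -90 -82 n 208 x [-5.9 -1.   2. ] z [16.1 16.4 27.6 31.  36.7] light 16 31.3
  tongue z 12.19
w9 tooth n 66 x [-3.  -1.3 -0.5] z [21.2 23.9 25. ] top z 24.35 X -2.11
  ptr y -70 -64 n 131 x [-2.9  0.1  0.8] z [24.1 27.5 29.8 30.5 31. ] light 1 29.5
  ptr y -76 -70 n 118 x [-3.  -0.1  0.8] z [24.3 26.4 29.2 30.  30.8] light 8 30.0
  ptr y -82 -76 n 137 x [-5.8 -0.5  2.1] z [16.2 24.  27.7 29.5 37.7] light 11 29.5
  ptr y -90 -82 n 194 x [-5.9 -1.   2.2] z [16.1 16.5 23.3 27.2 28.4] light 7 27.1
  tongue z 12.18
wa tooth n 68 x [-3.  -1.4 -0.5] z [21.1 23.6 24.7] top z 24.33 X -2.12
  ptr y -70 -64 n 124 x [-2.4  0.2  0.8] z [22.2 24.9 27.6 28.5 29.5] light 6 28.1
  ptr y -76 -70 n 126 x [-2.6  0.   0.7] z [21.1 24.  27.  28.  28.6] light 8 28.2
  ptr y -82 -76 n 143 x [-5.9 -0.4  1.5] z [16.2 22.6 26.3 27.6 38.1] light 12 27.5
  ptr y -90 -82 n 191 x [-5.9 -0.9  2.3] z [16.1 16.6 22.6 25.3 37.1] light 16 25.5
  tongue z 12.16
```

```bash
python3 - <<'E'
from h import *
s=load('wa')
for u in(474,478,481,484,486,489,492):
    print(u,[(v,int(s['pixels'][v,u].mean()),*((lambda p:(round((p-tab)@ex*1e3,1),round((p-tab)@ey*1e3,1),round(p[2]*1e3,1)))(pt(s,u,v)))) for v in range(250,266)])
print(proj(s,.00125,-.089,.0241),proj(s,-.00125,-.089,.0241),proj(s,.00125,-.089,.0201))
E
```

```text
474 [(250, 96, np.float64(-1.5), np.float64(-86.9), np.float64(16.4)), (251, 95, np.float64(-1.7), np.float64(-86.5), np.float64(17.3)), (252, 87, np.float64(-2.6), np.float64(-86.9), np.float64(16.8)), (253, 75, np.float64(-0.4), np.float64(-84.1), np.float64(22.1)), (254, 63, np.float64(-0.5), np.float64(-83.6), np.float64(23.1)), (255, 69, np.float64(-1.1), np.float64(-83.8), np.float64(23.0)), (256, 75, np.float64(-0.1), np.float64(-82.2), np.float64(26.0)), (257, 92, np.float64(-0.9), np.float64(-82.5), np.float64(25.7)), (258, 99, np.float64(-1.4), np.float64(-82.5), np.float64(25.9)), (259, 95, np.float64(-2.4), np.float64(-83.0), np.float64(25.2)), (260, 109, np.float64(-2.8), np.float64(-82.8), np.float64(25.7)), (261, 118, np.float64(-7.1), np.float64(-86.5), np.float64(19.2)), (262, 97, np.float64(-6.5), np.float64(-85.4), np.float64(21.5)), (263, 70, np.float64(-5.8), np.float64(-84.3), np.float64(23.7)), (264, 94, np.float64(-6.9), np.float64(-84.8), np.float64(22.9)), (265, 119, np.float64(-7.0), np.float64(-84.3), np.float64(23.9))]
478 [(250, 96, np.float64(84.0), np.
[... 5714 characters left out ...]
np.float64(-1.4), np.float64(-93.6), np.float64(23.6)), (257, 154, np.float64(-1.6), np.float64(-93.2), np.float64(24.4)), (258, 154, np.float64(-2.1), np.float64(-93.2), np.float64(24.6)), (259, 149, np.float64(-2.9), np.float64(-93.5), np.float64(24.2)), (260, 130, np.float64(-6.7), np.float64(-97.1), np.float64(18.7)), (261, 102, np.float64(-7.4), np.float64(-97.3), np.float64(18.5)), (262, 110, np.float64(-6.9), np.float64(-96.1), np.float64(20.6)), (263, 131, np.float64(-7.1), np.float64(-95.7), np.float64(21.4)), (264, 141, np.float64(-6.8), np.float64(-94.9), np.float64(23.0)), (265, 145, np.float64(-6.6), np.float64(-94.1), np.float64(24.4))]
[485.  252.2] [484.2 256.2] [481.5 248.7]
```

Range shows the pointer's top face at about 25.3 mm and the tooth's at about 24.3 mm, so it needs about 0.9 mm more at the pointer, or about 0.5 mm at the finger. Then hold.

```bash
python3 -m inch '[[0,0,-0.02,0,0],[0,0,0,0,0],[0,0,0,0,0],[0,0,0,0,0]]'
cat > tipz.py <<'E'
from h import *
def tz(f):
    s=load(f);v,u=np.mgrid[235:275,455:510];K=s['K'];z=s['range_z'][v,u];h=cv2.cvtColor(s['pixels'],cv2.COLOR_RGB2HSV)[v,u]
    d=np.stack([(u-K[0,2])/K[0,0]*z,-(v-K[1,2])/K[1,1]*z,-z],-1)@rot(s['attitude']).T+s['position']-tab
    X,Y,Z=d@ex*1e3,d@ey*1e3,d[...,2]*1e3;b=(X<-1)&(X>-3.1)
    p=b&(Y>-88.5)&(Y<-82)&(Z>21)&(Z<31);t=b&(Y<-93)&(Y>-97)&(Z>21)&(Z<27)&(h[...,1]>130)
    print(f,'ptr top',np.median(Z[p]).round(2),p.sum(),'tooth top',np.median(Z[t]).round(2),t.sum())
E
python3 -c "
from tipz import *
tz('w9');tz('wa');look('wb');tz('wb')"
```

```text
clock: 10.8
tool_pos: [0.5954, 0.0651, 0.0505]
eef_rot: [0.988, -0.156, 0.002, -0.002]
contact_force: [-0.5, 1.1, 10.3]
opening: 0.003
w9 ptr top 27.3 39 tooth top 24.14 26
wa ptr top 25.29 36 tooth top 24.06 30
tip z 0.03152078455020832 F [-0.6  0.4  9.5] t 10.85
dip 0.0945 centre z 0.0359 n 4107
proj pointer 0.045 [506.1 275.5] crop [780.5 477.5]
proj pointer 0.0221 [483.3 252.9] crop [666.5 364.5]
proj tooth [693.5 364.5]
wb ptr top 24.79 35 tooth top 24.01 33
```

```bash
python3 -m inch '[[0,0,-0.01,0,0],[0,0,0,0,0],[0,0,0,0,0],[0,0,0,0,0],[0,0,0,0,0]]'
python3 -m inch '[[0,0,0,0,0],[0,0,0,0,0],[0,0,0,0,0],[0,0,0,0,0],[0,0,0,0,0]]'
python3 -c "
from tipz import *
look('wc');tz('wc')"
python3 -m inch '[[0,0,0,0,0],[0,0,0,0,0],[0,0,0,0,0],[0,0,0,0,0],[0,0,0,0,0]]'
python3 -c "
from tipz import *
look('wd');tz('wd')
s=load('wd');cv2.imwrite('pics/czd.png',cv2.resize(s['pixels'][230:275,440:510,::-1],None,fx=11,fy=11,interpolation=cv2.INTER_CUBIC))"
```

```text
clock: 11.35
tool_pos: [0.5954, 0.0652, 0.0503]
eef_rot: [0.988, -0.156, 0.002, -0.002]
contact_force: [-0.1, 0.9, 9.7]
opening: 0.007
clock: 11.85
tool_pos: [0.5954, 0.0651, 0.0503]
eef_rot: [0.988, -0.156, 0.002, -0.002]
contact_force: [-1.4, 0.8, 9.2]
opening: 0.003
tip z 0.03129456573679178 F [-0.4  0.3  9.9] t 11.9
dip 0.0965 centre z 0.0357 n 4109
proj pointer 0.045 [506.4 275.8] crop [782. 479.]
proj pointer 0.0221 [483.6 253.1] crop [668.  365.5]
proj tooth [694.5 365.5]
wc ptr top 24.2 35 tooth top 23.99 27
clock: 12.4
tool_pos: [0.5954, 0.0651, 0.0503]
eef_rot: [0.988, -0.156, 0.002, -0.002]
contact_force: [0.2, 0.4, 9.1]
opening: 0.004
tip z 0.031295983679752365 F [-0.   0.6  9.9] t 12.45
dip 0.0964 centre z 0.0357 n 4102
proj pointer 0.045 [506.4 275.8] crop [782. 479.]
proj pointer 0.0221 [483.6 253.1] crop [668.  365.5]
proj tooth [694.5 365.5]
wd ptr top 24.44 34 tooth top 24.03 27
```

View pics/czd.png

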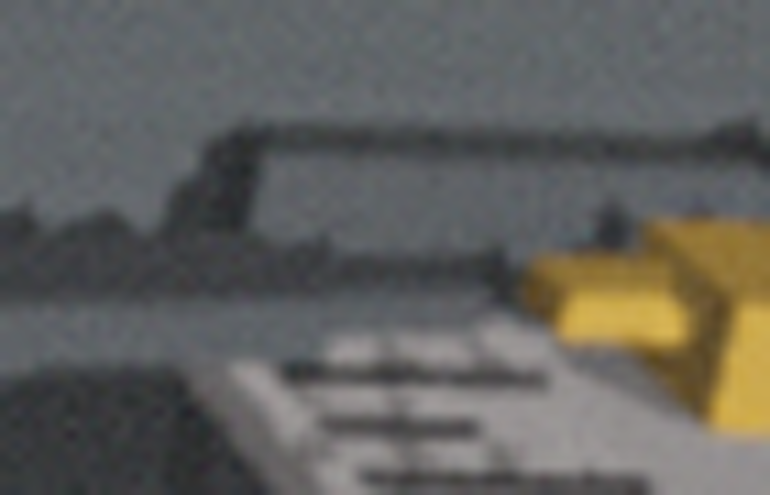

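Level: pointer edge at row ≈293 and tooth edge at row ≈290 in the zoom, under 0.4 mm apart, held over 1 s. Now easing up slowly.

```bash
python3 -m inch '[[0,0,0.02,0,0],[0,0,0.03,0,0],[0,0,0.03,0,0],[0,0,0.03,0,0],[0,0,0.03,0,0]]'|grep -E "pos|force"
python3 -m inch '[[0,0,0.03,0,0],[0,0,0.03,0,0],[0,0,0.03,0,0],[0,0,0.03,0,0],[0,0,0.03,0,0]]'|grep -E "pos|force"
python3 -m inch '[[0,0,0.03,0,0],[0,0,0.03,0,0],[0,0,0.03,0,0],[0,0,0.03,0,0],[0,0,0.03,0,0]]'|grep -E "pos|force"
python3 -m inch '[[0,0,0.02,0,0],[0,0,0.02,0,0],[0,0,0.02,0,0],[0,0,0.02,0,0],[0,0,0.02,0,0]]'|grep -E "pos|force"
python3 -m inch '[[0,0,0.02,0,0],[0,0,0.02,0,0],[0,0,0.02,0,0],[0,0,0.02,0,0],[0,0,0.02,0,0]]'|grep -E "pos|force"
python3 -m inch '[[0,0,0.02,0,0],[0,0,0.02,0,0],[0,0,0.02,0,0],[0,0,0.02,0,0],[0,0,0.02,0,0]]'|grep -E "pos|force"
python3 -c "
from h import *
look('we')"
```

```text
tool_pos: [0.5952, 0.0649, 0.0537]
contact_force: [-0.2, 0.8, 8.0]
tool_pos: [0.595, 0.0648, 0.0572]
contact_force: [-0.8, 1.4, 7.3]
tool_pos: [0.5948, 0.0647, 0.0608]
contact_force: [0.2, -0.1, 6.5]
tool_pos: [0.5947, 0.0648, 0.0631]
contact_force: [-0.9, -0.2, 5.6]
tool_pos: [0.5944, 0.0648, 0.0653]
contact_force: [0.2, -0.6, 4.7]
tool_pos: [0.5942, 0.0649, 0.0676]
contact_force: [1.4, 0.2, 1.9]
tip z 0.04862923410770757 F [1.  0.9 1.3] t 15.5
dip 0.0011 centre z 0.0502 n 4336
proj pointer 0.045 [487.8 256.2] crop [689. 381.]
proj pointer 0.0221 [468.9 237.5] crop [594.5 287.5]
proj tooth [619.5 287.5]
```

```bash
python3 -m inch '[[0,0,0.02,0,0],[0,0,0.02,0,0],[0,0,0.02,0,0],[0,0,0.02,0,0],[0,0,0.03,0,0]]'|grep -E "pos|force"
python3 -m inch '[[0,0,0.1,0,0],[0,0,0.3,0,0],[0,0,0.6,0,0],[0,0,0.8,0,0],[0,0,1,0,0]]'|grep -E "pos|force"
python3 -m inch '[[0,0,1,0,0],[0,0,0.8,0,0],[0,0,0.4,0,0],[0,0,0,0,0],[0,0,0,0,0]]'
python3 -c "
from h import *
s=snap('wrist','wf')
st=r.get_state();print(st['clock'],st['tool_pos'],st['contact_force'],abs(st['qd']).max())
v,u=np.mgrid[100:300,200:500];K=s['K'];z=s['range_z'][v,u]
d=np.stack([(u-K[0,2])/K[0,0]*z,-(v-K[1,2])/K[1,1]*z,-z],-1)@rot(s['attitude']).T+s['position']-tab
X,Y,Z=d@ex,d@ey,d[...,2];m=(abs(X)<.023)&(abs(Y)<.03)&(Z>.03)&(Z<.056);print(np.polyfit(Y[m],Z[m],1),m.sum())
"
```

```text
tool_pos: [0.5941, 0.0648, 0.0704]
contact_force: [0.2, -0.1, -0.5]
tool_pos: [0.594, 0.0648, 0.1419]
contact_force: [0.5, -0.1, 0.1]
clock: 17.0
tool_pos: [0.5939, 0.0651, 0.1953]
eef_rot: [0.988, -0.156, 0.001, -0.001]
contact_force: [0.1, 0.4, -0.0]
opening: 0.005
17.05 [0.59368902 0.06501595 0.19477153] [ 0.74920612 -0.11765059  0.04340104] 0.010275040845037813
[0.00013065 0.05023581] 3170
```

```bash
python3 -c "
from plant import r
print(r.finish_job())"
```

```text
the job is handed in; nothing more can be done
None
```

I pressed the tab with the closed fingertips until the pointer was level with the index tooth, held it there, eased it back to rest, took the hand away and handed the job in at about 17 s.

- **Pressed position:** the range image put the pointer's top at 24.2–24.4 mm and the tooth's at 24.0 mm. The zoomed picture also showed them level, and the dip read about 0.096 rad at about 9.5 N. It stayed there for more than 1.3 s, within about 0.5 mm.
- **Release:** the hand rose at 5–7 mm/s, and the force fell gradually from about 9 N to zero.
- **At rest:** afterwards the tab read a dip of 0.0001 rad with its top at 50.2 mm. The hand was about 125 mm above the tab, with no contact force.
- **Checks that disagreed:** contact came about 3 mm lower than the fingertip offset predicted, so I steered by the camera instead. My pixel predictions for the pointer were also a few pixels off, so I compared pointer and tooth directly.
- **Not checked:** the picture limit stopped me from viewing the last image. I did not measure the other corner or the loose items afterwards, but I saw no unexpected contact force in any reading.

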